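# Set the T-square on the plate for a torch cut

## Robot

A 7-joint arm with a two-finger parallel gripper is mounted at the origin on the work surface. World frame = base frame: x ahead of the robot, y to its left, z up, the work surface at z = 0. Lengths are in m, angles in rad, forces in N, time in s.
With the tool pointing down it reaches from about 0.4 to 0.9 m from the base axis. Payload 5.5 kg.
Tool frame: the origin (TCP) lies at the very end of the fingers, on their centre line; the grasp point (between the pads) lies 19 mm behind it; z points along the fingers, y is the line along which they close (so a half turn about z gives the same grasp; the last joint's range is limited). The gripper opens to 85 mm and grips with 20 to 120 N. Pads are 22 mm wide; open, the fingers measure 114 mm over their backs; the gripper's body (76 mm by 85 mm) begins 54 mm behind the grasp point. The pads swing forward as they close: fully open they stand 13 mm farther back than shut.
Start: joints at [1.529, 0.501, -0.427, 1.55, 0.221, 1.138, -0.21], TCP at [0.195, -0.62, 0.231] pointing down, gripper open.
Joint ranges: [-2.88, 2.88], [-0.31, 2.03], [-1.54, 1.56], [0.2, 2.42], [-1.41, 4.55], [0.19, 2.02], [-2.57, 2.57]. Speed limits (rad/s): [2.57, 2.57, 3.14, 3.14, 3.14, 3.14, 3.14].

## Interface

Orientations are given as a unit quaternion [w, x, y, z].
In Python, from station import r gives the robot as it stands. Calls block until the motion is done:
- r.move_ptp(position, orientation): joint-space move of the TCP to a pose.
- r.move_l(position, rotation=None, feed=0.15): straight line of the TCP; rotation=None keeps the orientation; feed is the mean speed in m/s.
- r.goto_joints(angles): joint-space move.
- r.ungrasp() and r.close(newtons=None): open the fingers fully, or close them until they stop; newtons is the grip in N (None keeps the last).
- r.wait(seconds).
- r.inverse_kinematics(position, orientation): joint angles nearest the present ones, or None.
- r.read_state(): the state.
- r.snapshot(name): name is "scene" or "top" or "wrist"; returns a dict with "image" (400x640x3 uint8, red, green, blue), "K" (3x3 intrinsics, pixels), "rvec" (rotation vector, rad) and "tvec" (3), from world to camera coordinates, as OpenCV has them; the wrist camera has in their place "tool_from_camera" (4x4, takes a point from camera to tool coordinates, whose origin is the TCP and whose axes are the flange's). Camera axes: x right, y down, z forward; pixel columns grow to the right and rows downward; lengths in m; the calibration is good to about 2 mm. A picture is of the moment at which its call begins: read the wrist's pose just before it. There is no depth.
A pose or a line that the arm cannot do raises r.PlanningError and nothing moves.
- r.job_done(): hands the job in; it is judged then, once.
The state is a dict: "clock": time; "q": joint angles; "qvel": joint speeds; "joint_torque": joint torques, N m; "tool_pos": TCP position; "eef_rot": TCP orientation; "ft_force": force on the tool from outside, world axes, zero at the start; "ft_torque": the same for the moment, N m; "gripper_width": finger opening in m; "finger_force": force on a finger pad.
Only numpy, scipy, OpenCV 4.12 (cv2) and the standard library are available. Lean on these libraries where they do the work, as an engineer would, in place of code of your own. Each camera call takes 0.05 s, during which the arm holds its last target. There are 200 camera calls.

## Task

First put the loose tube offcut that lies in front of the steel plate into the red scrap tray. Then slide the yellow T-square along the bench, without lifting it, until its stock is flush against the plate's free edge along its whole length and the graduated edge of its blade (the edge nearer the robot) lies along the white chalk line. Leave the other things on the bench where they are.

Things in the scene. Friction and masses are not known exactly. Their poses are not given: they have to be found in the camera images.
- plate_edge (a point): Middle of the working edge of the steel plate, at bench level. The plate: rust-brown, 240 x 180 x 10 mm, flat on the bench, clamped down (cannot move) by two blue clamps along its left edge. The working edge is the free 240 mm edge on the robot's right. Axes: x along this edge, away from the robot (the edge spans -120 to +120 mm); y square to the edge, into the plate; z up.
- line_foot (a point): Foot of the white chalk line, where it meets the working edge, on the plate's top face 10 mm above the bench. The line is 3 mm wide and runs square across the plate along this point's y axis, from the working edge to the opposite one. Same axes as the plate.
- square: The loose T-square lying flat on the bench, robot's right, about 0.55 kg; slides with a few newtons. Origin at bench level under the middle of its yellow stock: 140 mm along x, 40 mm along y, 24 mm high. Its aluminium blade sticks out 150 mm to +y from the stock's middle: 30 mm wide, 4 mm thick, underside 13 mm above the bench, so it passes 3 mm over the plate. x points away from the robot.
- square_center (a point): Centre of the square's stock, 12 mm above the bench, axes as square.
- face_near (a point): Robot-side end of the stock's front face (the 140 x 24 mm face from which the blade sticks out), 12 mm above the bench. In the square's axes it is at x -70, y +20 mm.
- face_far (a point): Far end of the same front face. In the square's axes it is at x +70, y +20 mm.
- blade_edge (a point): Middle of the blade's long edge that is nearer the robot (the graduated edge), 15 mm above the bench. In the square's axes it is at x -15, y +95 mm.
- offcut_center (a point): Centre of the offcut: a loose piece of rusty rectangular steel tube, 90 mm along its x, 40 mm along its y, 25 mm high, about 0.24 kg, lying on the bench in front of the plate's working edge, where the square's stock has to go.
- offcut: The same offcut; origin under its centre, at bench level.
- tray_in (a point): Centre of the inner floor of the fixed red scrap tray, 180 mm along its x, 130 mm along its y, open at the top, rim 45 mm above the bench, walls 4 mm, at the right of the work area.
- hammer: Hammer, about 250 mm long, lying at the back right of the work area (origin at its underside or handle line). A bystander.
- wirebrush: Wire brush lying at the back of the work area (origin at its underside or handle line). A bystander.
- magnet: Red welding magnet, 70 x 70 x 20 mm, near the robot on its left (origin at its underside or handle line). A bystander.
- spool: Copper coloured wire spool, 100 mm across, 48 mm high, at the left, near the robot (origin at its underside or handle line). A bystander.
- spray: Blue-labelled spray can, 60 mm across, 170 mm high, right of the robot (origin at its underside or handle line). A bystander.
- markers: Black cup, 72 mm across, 90 mm high, left of the plate (origin at its underside or handle line). A bystander.
- wrench: Steel wrench lying near the robot on its right (origin at its underside or handle line). A bystander.
Not all that is in view belongs to the job. There is more than one size of the offcut; the job needs the middle-sized.

How it is judged:
By the outcome, as a careful person would: the job done as asked, in the order asked, and still so for the second after the job is handed in, with the robot touching nothing.
It also fails if it takes over 72 s, if anything falls off the work surface, if the arm or the gripper's body presses on something with over 40 N, if the wrist force passes 120 N, or if a joint passes its speed limit or range.

## Working session

There is one attempt and no reset: what is moved stays moved. The work goes in short steps, each a Python script; the robot and the scene stay as the last script left them, time stands still between calls to the robot, and variables do not carry over. Pictures are saved under pics/ and viewed, at most 11 in all, crops included, and the job is handed in when it is done.

```bash
ls; mkdir -p pics; cat > h.py <<'E'
import numpy as np, cv2, pickle
from station import r
def snap(n,tag):
    st=r.read_state(); s=r.snapshot(n); s['st']={k:np.array(st[k]) for k in('tool_pos','eef_rot')}
    pickle.dump(s,open(f'pics/{tag}.pkl','wb')); return s
def load(tag): return pickle.load(open(f'pics/{tag}.pkl','rb'))
def cam(s):  # world->cam R,t
    if 'rvec' in s:
        return cv2.Rodrigues(np.array(s['rvec'],float))[0],np.array(s['tvec'],float).ravel()
    from scipy.spatial.transform import Rotation as Ro
    q=s['st']['eef_rot'];T=np.eye(4);T[:3,:3]=Ro.from_quat(np.r_[q[1:],q[0]]).as_matrix();T[:3,3]=s['st']['tool_pos']
    M=np.linalg.inv(T@np.array(s['tool_from_camera']));return M[:3,:3],M[:3,3]
def ray(s,px):
    R,t=cam(s);d=R.T@np.linalg.inv(np.array(s['K']))@np.array([px[0],px[1],1.]);return -R.T@t,d
def onz(s,px,z):
    c,d=ray(s,px);return c+d*(z-c[2])/d[2]
def tri(s1,p1,s2,p2):
    a,u=ray(s1,p1);b,v=ray(s2,p2);k=np.linalg.lstsq(np.c_[u,-v],b-a,rcond=None)[0]
    return (a+u*k[0]+b+v*k[1])/2,np.linalg.norm(a+u*k[0]-b-v*k[1])
def proj(s,P):
    R,t=cam(s);p=np.array(s['K'])@(R@np.array(P)+t);return p[:2]/p[2]
def crop(s,x0,y0,w,h,k,f):
    im=cv2.cvtColor(np.array(s['image']),cv2.COLOR_RGB2BGR)[y0:y0+h,x0:x0+w]
    cv2.imwrite(f,cv2.resize(im,None,fx=k,fy=k,interpolation=cv2.INTER_CUBIC))
def down(phi): # tool z down, tool y axis at angle phi (world xy)
    from scipy.spatial.transform import Rotation as Ro
    y=np.array([np.cos(phi),np.sin(phi),0]);z=np.array([0,0,-1.]);x=np.cross(y,z)
    q=Ro.from_matrix(np.c_[x,y,z]).as_quat();return np.r_[q[3],q[:3]]
E
python3 - <<'E'
from h import *
for n in('scene','top'):
    s=snap(n,n+'0'); crop(s,0,0,640,400,1.25,f'pics/{n}0.png'); print(n,-cam(s)[0].T@cam(s)[1])
print({k:np.round(v,3) for k,v in r.read_state().items()})
E
```

```text
pics
scene [ 1.00545243 -0.35065688  1.03058171]
top [0.42879054 0.01939047 1.65509254]
{'clock': np.float64(0.1), 'q': array([ 1.529,  0.502, -0.427,  1.551,  0.221,  1.138, -0.21 ]), 'qvel': array([-0.001, -0.002,  0.001, -0.005, -0.   , -0.001,  0.   ]), 'joint_torque': array([-1.1000e-02, -5.7081e+01, -5.8390e+00, -2.8175e+01,  1.1000e-02,
        5.0000e-03,  0.0000e+00]), 'tool_pos': array([ 0.195, -0.619,  0.23 ]), 'eef_rot': array([-0.001,  0.988,  0.152, -0.   ]), 'ft_force': array([-0.739,  0.935,  0.942]), 'ft_torque': array([-0.049,  0.04 , -0.019]), 'finger_force': np.float64(0.0), 'gripper_width': np.float64(0.085)}
```

View pics/top0.png

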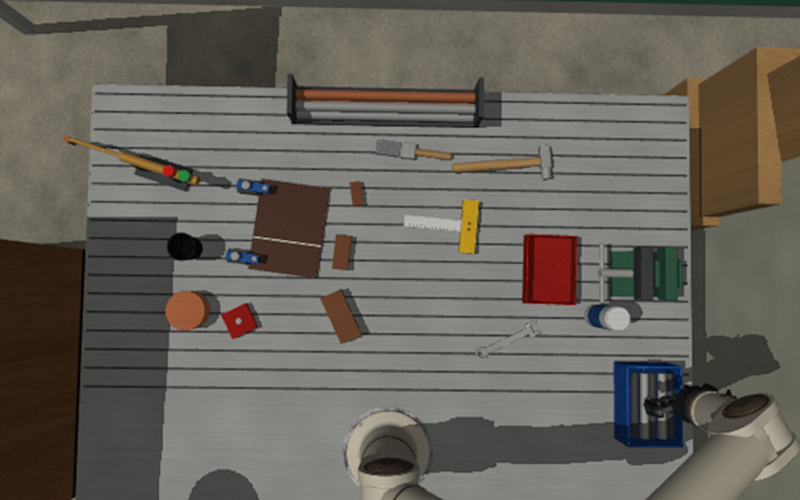

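View pics/scene0.png

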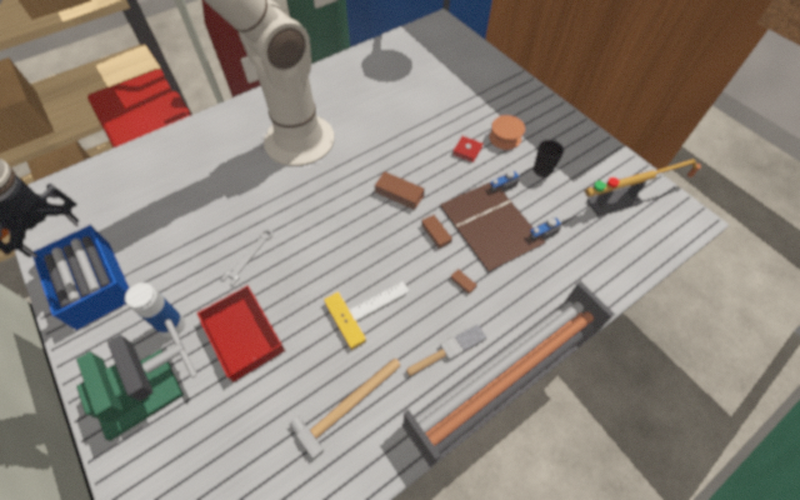

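Top view (800 px scale) shows three brown tube pieces: small (358,194), middle-sized (343,252) and large (342,316). The one at (343,252) fits: it is middle-sized and lies right in front of the plate's working edge, which runs (330,187)–(317,277). The yellow square is at (470,226) and the red tray at (550,268). I'll confirm the offcut in an enlarged crop.

```bash
python3 - <<'E'
from h import *
s=load('top0'); crop(s,190,130,200,150,4,'pics/t1.png')
s2=load('scene0'); crop(s2,250,110,200,150,4,'pics/s1.png')
E
```

```text
(no output)
```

View pics/t1.png

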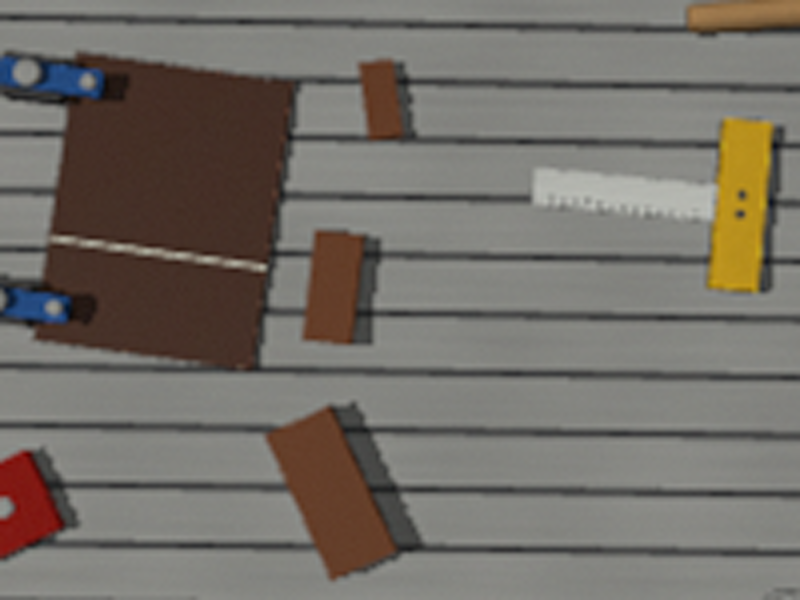

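View pics/s1.png

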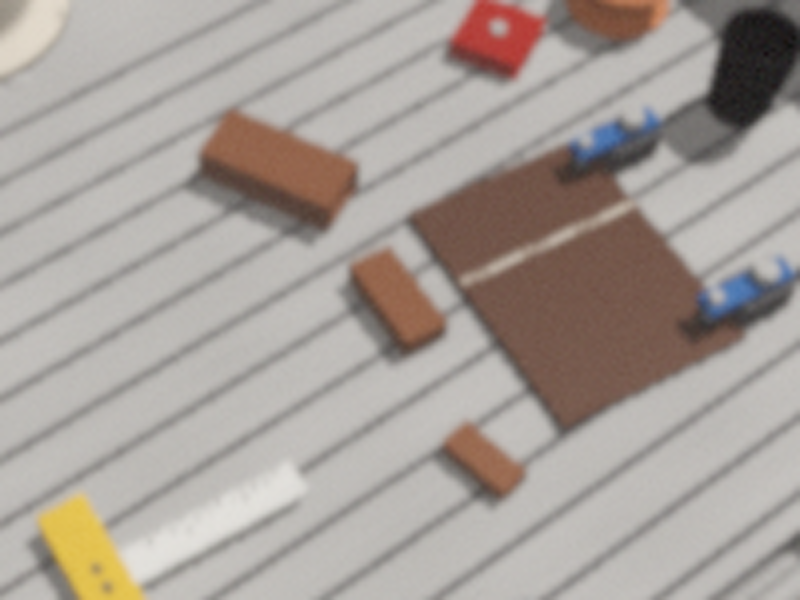

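The crops confirm it. The middle-sized offcut is at (335,287) in the top crop and (397,298) in the scene crop, next to the plate edge and chalk line foot at (267,268)/(463,281). The small piece (382,98) and the larger one (333,490) stay where they are. Next: triangulate.

```bash
python3 - <<'E'
from h import *
T,S=load('top0'),load('scene0')
t=lambda u,v:((u+.5)/4-.5+190,(v+.5)/4-.5+130); s=lambda u,v:((u+.5)/4-.5+250,(v+.5)/4-.5+110)
def p(n,a,b):
    P,e=tri(T,t(*a),S,s(*b));print(n,np.round(P*1000,1),'gap',round(e*1000,1))
p('off_fp',(315,231),(443,322));p('off_fr',(365,236),(406,347));p('off_nr',(352,342),(351,263));p('off_np',(303,339),(388,250))
p('plate_far',(294,83),(568,428));p('plate_near',(258,368),(414,217));p('foot',(267,268),(463,281))
p('blade tip near',(531,206),(290,460))
for n,c,z in[('off',[(315,231),(365,236),(352,342),(303,339)],.025),('sq',[(724,119),(774,122),(756,291),(708,287)],.024),('plate',[(294,83),(258,368),(267,268)],.01),('blade',[(534,169),(531,206),(713,220)],.017)]:
    q=np.array([onz(T,t(*k),z) for k in c]);print(n,np.round(q[:,:2]*1000).tolist(),np.round(q.mean(0)*1000,1))
# tray rim corners (800-scale top px)
q=np.array([onz(T,(u/1.25,v/1.25),.045) for u,v in[(523,234),(577,235),(577,304),(523,303)]]);print('tray',np.round(q*1000).tolist(),q.mean(0))
for a,b in[((523,234),(235,378)),((523,303),(199,320))]:
    P,e=tri(T,np.array(a)/1.25,S,np.array(b)/1.25);print(np.round(P*1000),e)
print(np.round(S['K'],1).tolist(), np.round(r.snapshot('wrist')['tool_from_camera'],3).tolist())
E
```

```text
off_fp [560.4 142.5  21.8] gap 5.6
off_fr [558.5 103.6  17.1] gap 1.7
off_nr [471.9 112.4  27. ] gap 1.0
off_np [473.5 152.2  15.2] gap 2.9
plate_far [685.9 165.9   4.9] gap 0.8
plate_near [452.1 192.5   6.8] gap 5.6
foot [532.1 184.2  11.7] gap 0.3
blade tip near [585.7 -31.6  13.1] gap 1.4
off [[562.0, 144.0], [558.0, 104.0], [472.0, 113.0], [474.0, 153.0]] [516.6 128.5  25. ]
sq [[659.0, -188.0], [657.0, -229.0], [518.0, -215.0], [521.0, -176.0]] [ 588.8 -201.6   24. ]
plate [[685.0, 165.0], [450.0, 190.0], [532.0, 184.0]] [555.8 179.8  10. ]
blade [[616.0, -33.0], [586.0, -31.0], [576.0, -180.0]] [592.8 -81.3  17. ]
tray [[568.0, -340.0, 45.0], [568.0, -480.0, 45.0], [390.0, -480.0, 45.0], [391.0, -340.0, 45.0]] [ 0.47906698 -0.41010524  0.045     ]
[ 564. -418.  -31.] 0.12174020687989759
[ 378. -426.  -40.] 0.13055246774174645
[[369.0, 0.0, 318.4], [0.0, 369.0, 195.1], [0.0, 0.0, 1.0]] [[-0.0, -0.957, -0.291, 0.074], [1.0, -0.0, -0.001, 0.0], [0.001, -0.291, 0.957, -0.142], [0.0, 0.0, 0.0, 1.0]]
```

```bash
python3 - <<'E'
from h import *
q=down(np.radians(-96))
st=r.read_state(); r.move_l([.195,-.62,.30],feed=.25)
r.move_ptp([.50,-.10,.28],q)
a=snap('wrist','w1')
r.move_ptp([.49,.125,.22],q); r.wait(.2)
b=snap('wrist','w2')
print(r.read_state()['tool_pos'],r.read_state()['q'],r.read_state()['clock'])
A=cv2.cvtColor(a['image'],cv2.COLOR_RGB2BGR);B=cv2.cvtColor(b['image'],cv2.COLOR_RGB2BGR)
cv2.imwrite('pics/w2.png',cv2.resize(B,None,fx=1.25,fy=1.25));cv2.imwrite('pics/w1.png',cv2.resize(A,None,fx=1.25,fy=1.25))
E
```

```text
[0.49066331 0.12341277 0.22018696] [ 0.51927884  0.37708166 -0.99207522  1.90661958  0.36376722  1.0510781
 -2.30417961] 3.9583
```

View pics/w2.png

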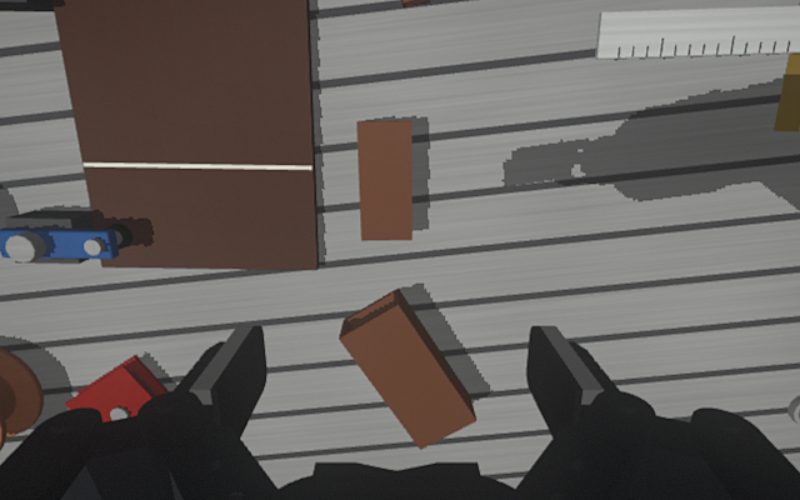

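View pics/w1.png

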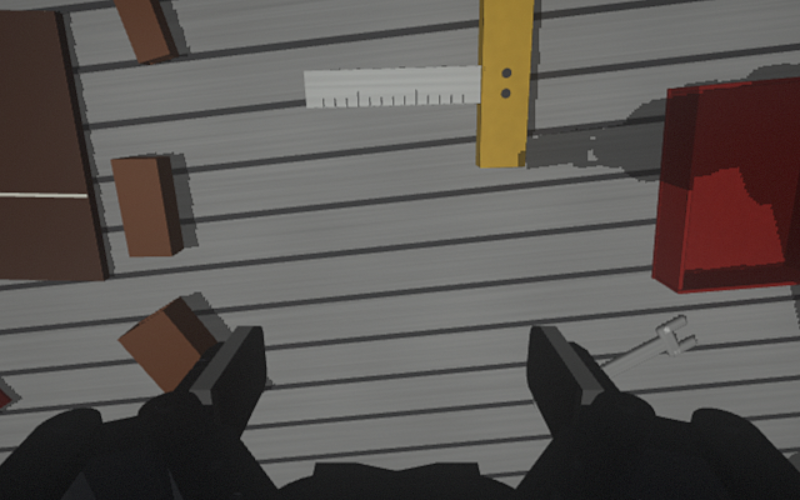

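w2 (offcut at top face (358,122)–(412,240), line foot (312,168), plate near corner (318,268)) and w1 (the same offcut corner at (130,257), foot (88,196), blade edge (305,107)–(480,103)) are consistent. Next: triangulate those.

```bash
python3 - <<'E'
from h import *
A,B=load('w1'),load('w2'); f=lambda p:(np.array(p)+.5)/1.25-.5
for n,a,b in[('off nl',(130,257),(361,240)),('off fl',(112,158),(358,122)),('foot',(88,196),(312,168)),('near corner',(106,278),(318,268)),('blade tip e',(305,107),(599,58)),('blade tip far',(304,71),(601,13))]:
    P,e=tri(A,f(a),B,f(b));print(n,np.round(P*1e3,1),round(e*1e3,1))
for n,s,c,z in[('off',B,[(358,122),(411,121),(412,240),(361,240)],.025),('foot,line end,corner,edge',B,[(312,168),(84,164),(318,268),(308.5,30)],.01),('blade tip, root',A,[(305,107),(480,103)],.017),('stock nl,nr, l',A,[(479,166),(526,166),(483,10)],.024)]:
    q=np.array([onz(s,f(k),z) for k in c]);print(n,np.round(q[:,:2]*1e3,1).tolist(),np.round(q.mean(0)*1e3,1))
E
```

```text
off nl [471.7 152.9  23.7] 0.6
off fl [561.7 143.4  23.4] 1.2
foot [530.3 185.1   8.8] 0.2
near corner [447.7 194.    6.9] 1.1
blade tip e [586.1 -31.9  20.7] 0.7
blade tip far [615.5 -34.8  15.5] 0.2
off [[561.1, 143.3], [557.6, 104.9], [468.1, 113.0], [472.4, 152.8]] [514.8 128.5  25. ]
foot,line end,corner,edge [[530.5, 184.9], [552.8, 361.2], [448.1, 193.4], [627.8, 171.4]] [539.8 227.7  10. ]
blade tip, root [[586.6, -31.1], [573.8, -181.8]] [ 580.2 -106.5   17. ]
stock nl,nr, l [[521.0, -176.9], [516.6, -218.1], [644.4, -186.6]] [ 560.7 -193.9   24. ]
```

```bash
python3 - <<'E'
from h import *
A,T=load('w1'),load('top0'); f=lambda p:(np.array(p)+.5)/1.25-.5
print('tray rim w1',[np.round(onz(A,f(k),.045)*1e3) for k in((668,89),(653,278))],'spray top',onz(T,f((615,318)),.17))
q=down(np.radians(-96))
r.move_ptp([.515,.1255,.09],q); r.move_l([.515,.1255,.004],feed=.08)
print(r.read_state()['ft_force'],r.read_state()['tool_pos'])
r.close(50); s=r.read_state(); print(s['gripper_width'],s['finger_force'],s['ft_force'],s['tool_pos'])
r.move_l([.515,.115,.16],feed=.15); s=r.read_state(); print(s['gripper_width'],s['finger_force'],s['clock'])
for phi in(0,180,-45,-96): print(phi,r.inverse_kinematics([.478,-.41,.16],down(np.radians(phi))))
E
```

```text
tray rim w1 [array([ 568., -326.,   45.]), array([ 407., -324.,   45.])] spray top [ 0.36129171 -0.53119381  0.17      ]
[-0.21792326  0.56484275 -0.89629446] [0.5154226  0.12569998 0.00443726]
0.038495782452023786 51.73858255147934 [-1.46817528  1.09212056  6.3659424 ] [0.51556188 0.12609484 0.00461145]
0.0390999413304352 50.75981944799423 7.4583
0 [ 1.40132037  0.79619445 -1.11884728  1.65319266  0.76377203  1.19326167
  0.09790198]
180 [ 0.57762321  0.50471307  0.11939876  1.68289532 -0.07046044  0.958172
 -2.41878125]
-45 [ 1.3071826   0.69487168 -0.93226673  1.65606092  0.61176999  1.10889618
 -0.5837637 ]
-96 [ 1.21021264  0.62829564 -0.76892018  1.65923226  0.48875078  1.0561707
 -1.38547273]
```

```bash
python3 - <<'E'
from h import *
q=down(0)
r.move_ptp([.478,-.41,.17],q)
s=r.read_state(); print(s['gripper_width'],s['tool_pos'])
r.move_l([.478,-.41,.014],feed=.12); s=r.read_state(); print(s['ft_force'],s['tool_pos'])
r.ungrasp(); r.move_l([.478,-.41,.2],feed=.2)
snap('top','top1')
r.move_ptp([.50,-.12,.22],down(np.radians(-96))); r.wait(.2)
snap('wrist','w3'); print(r.read_state()['clock'],r.read_state()['tool_pos'])
a=load('w3');t=load('top1')
im=cv2.resize(a['image'],None,fx=1.25,fy=1.25)
c=t['image'][175:255,405:475]; im[300:500,600:775]=cv2.resize(c,(175,200))
cv2.imwrite('pics/w3.png',im[...,::-1])
E
```

```text
0.0389485090060212 [ 0.47863954 -0.40876528  0.16996736]
[-0.05693077 -0.48087604 -3.32204479] [ 0.47866596 -0.41038601  0.01495371]
14.5833 [ 0.49997169 -0.1203581   0.21985693]
```

View pics/w3.png

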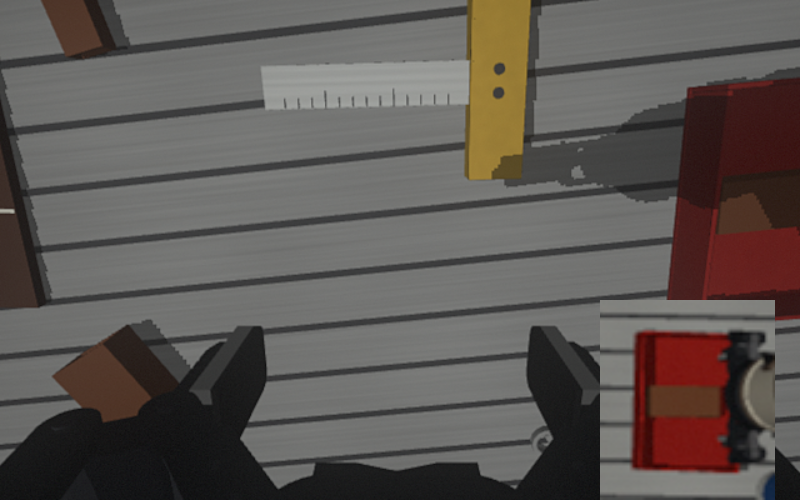

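The offcut lies flat inside the tray (inset, (685,402)). The blade's graduated edge runs from (264,109) to (468,104), and the stock's near end is (467,179)–(522,179).

```bash
cat > plan.py <<'E'
from h import *
f=lambda p:(np.array(p)+.5)/1.25-.5
def rot(d): d=np.radians(d); return np.array([[np.cos(d),-np.sin(d)],[np.sin(d),np.cos(d)]])
E
python3 - <<'E'
from plan import *
A=load('w3');T=load('top0')
P=lambda k,z:onz(A,f(k),z)[:2]*1e3
tip,root=P((264,109),.017),P((468,104),.017); tf=P((262,66),.017)
d=tip-root; th=np.degrees(np.arctan2(-d[0],d[1])); print('tip,root',tip,root,'len',np.linalg.norm(d),'head',th,'blade w',np.linalg.norm(tf-tip))
R=rot(th); print('centre from blade',tip-R@[-15,170],root-R@[-15,20])
a,b,c=P((470,179),.024),P((522,179),.024),P((472,0),.024)
print('stock',a,b,c,'centre',a-R@[-70,20],b-R@[-70,-20],'head',np.degrees(np.arctan2(*(c-a)[::-1])))
t=lambda u,v:((u+.5)/4-.5+190,(v+.5)/4-.5+130)
print('small off',[np.round(onz(T,t(*k),.02)[:2]*1e3) for k in((360,63),(393,60),(404,138),(370,138))],'big',[np.round(onz(T,t(*k),.03)[:2]*1e3) for k in((267,436),(331,407),(397,552),(333,578))])
for x,y,h in((.545,-.2,-5),(.5,-.19,-7),(.498,.167,-7)): print(r.inverse_kinematics([x,y,.012],down(np.radians(h-90))))
E
```

```text
tip,root [586.46696952 -31.51872993] [ 574.08486587 -181.3789062 ] len 150.3708380042186 head -4.723299242523743 blade w 29.5087964898237
centre from blade [ 587.41758618 -202.176564  ] [ 587.38704998 -202.54614263]
stock [ 520.03788428 -178.62524026] [ 515.89510977 -217.68440829] [ 640.70175217 -186.95062329] centre [ 588.15328751 -204.32138475] [ 587.30426432 -203.51639341] head -3.946952281037638
small off [array([701., 111.]), array([704.,  84.]), array([640.,  74.]), array([639., 101.])] big [array([396., 180.]), array([419., 129.]), array([304.,  74.]), array([283., 124.])]
[ 0.82872913  0.76649379 -0.69746845  1.85159507  0.68544748  0.78067638
 -1.89869892]
[ 0.84744857  0.70233154 -0.67987466  1.96616744  0.67158912  0.7111572
 -1.94045675]
[ 0.05053114  0.64289605 -0.53008561  1.99331235  0.52954581  0.64358694
 -2.51890938]
```

```bash
python3 - <<'E'
from plan import *
c0=np.array([587.5,-203.]);h0=-4.6;h1=-6.95
foot=np.array([530.5,185.]);R0,R1=rot(h0),rot(h1)
tgt=foot+R1@[15,-20]; c1=tgt+R1@[0,-327]; c2=tgt+R1@[0,-8]
g=lambda c,R:(c+R@[-45,0])/1e3
q0,q1=down(np.radians(h0+90)),down(np.radians(h1+90))
p0=g(c0,R0)
r.move_ptp([*p0,.12],q0); r.move_l([*p0,.0115],feed=.08)
s=r.read_state(); dz=.0115-s['tool_pos'][2]; print(s['tool_pos'],s['ft_force'],s['q'])
r.close(40); s=r.read_state(); print(s['gripper_width'],s['finger_force'],s['tool_pos'],s['ft_force'])
z=.0110
r.move_l([*g(c1,R1),z],q1,feed=.08); s=r.read_state(); print(s['gripper_width'],s['tool_pos'],s['ft_force'])
if s['gripper_width']>.03:
    for k in(.5,1):
        r.move_l([*g(c1+(c2-c1)*k,R1),z],feed=.1); s=r.read_state(); print(s['gripper_width'],s['tool_pos'],s['ft_force'])
snap('wrist','w4');snap('top','top2');snap('scene','sc2');print(r.read_state()['clock'],s['q'])
im=np.zeros((600,800,3),np.uint8); im[:350,:560]=cv2.resize(load('w4')['image'],(560,350))
im[350:600,:400]=cv2.resize(load('top2')['image'][130:230,180:340],(400,250))
im[350:600,400:]=cv2.resize(load('sc2')['image'][120:220,310:470],(400,250))
cv2.imwrite('pics/c4.png',im[...,::-1])
E
```

```text
[ 0.5430585  -0.19948961  0.01203933] [ 0.58003359  0.27095    -0.14390627] [ 1.10600513  1.04308954 -1.16180382  1.84932964  1.11469658  1.08225264
  0.97435466]
0.038690641629943956 41.203376054763794 [ 0.54283106 -0.19932856  0.01188479] [-1.90648201  0.16505352  4.05286314]
0.038700144507122676 [ 0.45911917 -0.15578862  0.01183215] [ 2.54017631 -2.26630543  8.18472183]
0.03879341013213563 [ 0.47733133 -0.00085072  0.01185323] [-1.16077566 -9.39740363 17.33319024]
0.03890886742387211 [0.49664954 0.15710797 0.01184376] [-0.88164702 -9.50150251 18.77304455]
23.975 [ 0.49718242  0.99029586 -1.17409878  1.989065    1.12588375  1.03368208
  0.20102421]
```

View pics/c4.png

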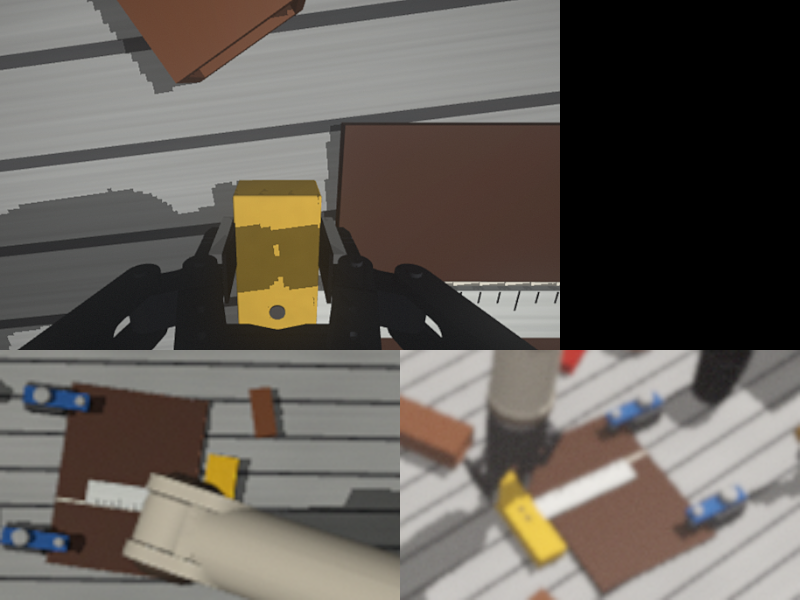

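The square is about 8 mm short of the plate, with the blade edge right by the line (wrist view (460–560,285)). Next: ease it in, watching the force.

```bash
python3 - <<'E'
from plan import *
R=rot(-6.95);tgt=np.array([530.5,185.])+R@[15,-20]
for d in(-4,-2,-1,0,1,2,3):
    r.move_l([*((tgt+R@[-45,d])/1e3),.0112],feed=.03); s=r.read_state()
    F=R.T@s['ft_force'][:2];p=R.T@(s['tool_pos'][:2]*1e3-tgt)
    print(d,np.round(p,2),np.round(F,1),round(s['ft_force'][2],1),np.round(s['ft_torque'],2),s['gripper_width'])
    if F[1]<-28: break
snap('wrist','w5');print(s['clock'])
E
```

```text
-4 [-45.26  -7.85] [ 0.3 -9.3] 16.4 [-2.    0.19 -0.27] 0.03900119160741752
-2 [-45.24  -7.73] [ -0.9 -14. ] 23.0 [-2.94  0.52 -0.16] 0.038727052326943366
-1 [-45.27  -7.69] [ -1.2 -17.5] 24.3 [-3.53  0.73 -0.18] 0.03895911226480589
0 [-45.16  -4.74] [  0.5 -11.3] 16.5 [-2.19  0.2  -0.25] 0.03902453640223283
1 [-45.14  -4.59] [ -0.2 -14.1] 22.0 [-2.78  0.48 -0.24] 0.03865923151643478
2 [-45.16  -4.54] [ -1.1 -16.1] 24.0 [-3.43  0.65 -0.24] 0.03910077036371595
3 [-45.16  -4.5 ] [ -1.4 -18.1] 26.7 [-3.91  0.83 -0.14] 0.03897811752828939
25.7583
```

```bash
python3 - <<'E'
from plan import *
R=rot(-6.95);tgt=np.array([530.5,185.])+R@[15,-20]
for d,z in((-3,.0115),(-3,.0120),(-1,.0120),(0,.0120),(1,.0120),(2,.0120),(3,.0120),(4,.012)):
    r.move_l([*((tgt+R@[-45,d])/1e3),z],feed=.03); s=r.read_state()
    F=R.T@s['ft_force'][:2];p=R.T@(s['tool_pos'][:2]*1e3-tgt)
    print(d,z,np.round(p,2),s['tool_pos'][2],np.round(F,1),round(s['ft_force'][2],1),np.round(s['ft_torque'],2))
    if F[1]<-28: break
snap('wrist','w6');print(s['clock'])
im=load('w6')['image'];cv2.imwrite('pics/w6.png',cv2.resize(im[190:,200:],(800,382))[...,::-1])
E
```

```text
-3 0.0115 [-45.31  -4.95] 0.01185302024509878 [ 2.2 -5.1] 10.1 [-0.93 -0.27 -0.02]
-3 0.012 [-45.59  -4.71] 0.011894832915583471 [ 0.9 -4.8] 7.0 [-0.94 -0.21 -0.17]
-1 0.012 [-45.69  -3.61] 0.01191893401627208 [ 0.2 -6.5] 10.3 [-1.44 -0.03 -0.26]
0 0.012 [-45.7  -3.6] 0.011925325929746152 [-0.3 -9.4] 12.8 [-1.97  0.22 -0.16]
1 0.012 [-45.73  -1.93] 0.011927165689080723 [ 0.7 -8. ] 10.4 [-1.64  0.06 -0.24]
2 0.012 [-45.75  -1.88] 0.011934538306190071 [  0.3 -10.7] 13.9 [-2.19  0.27 -0.18]
3 0.012 [-45.75  -0.59] 0.011908169137412737 [  0.6 -10.1] 13.1 [-1.95  0.21 -0.22]
4 0.012 [-45.74  -0.57] 0.011933268418573659 [ -0.5 -12.8] 15.4 [-2.46  0.35 -0.23]
27.9083
```

View pics/w6.png

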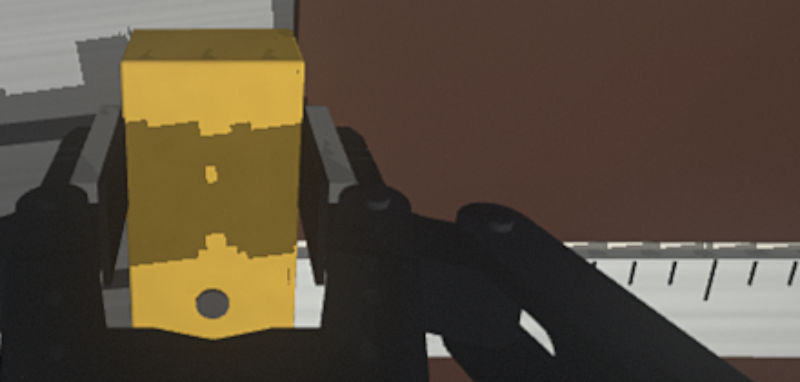

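```bash
python3 - <<'E'
from plan import *
R=rot(-6.95);tgt=np.array([530.5,185.])+R@[15,-20]
for d in(5,6,7,8,9,10):
    r.move_l([*((tgt+R@[-45,d])/1e3),.0122],feed=.03); s=r.read_state()
    F=R.T@s['ft_force'][:2];p=R.T@(s['tool_pos'][:2]*1e3-tgt)
    print(d,np.round(p,2),s['tool_pos'][2],np.round(F,1),round(s['ft_force'][2],1),np.round(s['ft_torque'],2))
    if F[1]<-28: break
# relieve, open, lift
p=s['tool_pos'].copy(); r.move_l([*p[:2],.0122],feed=.03); print(r.read_state()['ft_force'])
r.ungrasp(); r.move_l([p[0],p[1],.15],feed=.15)
# view from the robot's right, camera ahead
r.move_ptp([.45,.14,.20],down(np.radians(-96))); r.wait(.2); snap('wrist','w7'); print(r.read_state()['clock'])
im=load('w7')['image'];cv2.imwrite('pics/w7.png',cv2.resize(im[0:240,130:450],(800,600),interpolation=cv2.INTER_CUBIC)[...,::-1])
E
```

```text
5 [-45.76  -0.52] 0.011954782473242973 [ -0.6 -13.9] 15.9 [-2.85  0.48 -0.17]
6 [-45.78  -0.48] 0.01196647944811106 [ -0.2 -17. ] 19.0 [-3.36  0.65 -0.16]
7 [-45.77  -0.45] 0.01196330432389393 [ -2.2 -19.8] 20.9 [-3.84  0.83 -0.16]
8 [-45.77  -0.43] 0.011982326980732892 [ -1.9 -22. ] 23.7 [-4.32  1.03 -0.08]
9 [-45.77  -0.38] 0.011989997180090074 [ -3.4 -23.1] 26.5 [-4.86  1.17 -0.04]
10 [-45.78  -0.33] 0.012024053591542377 [ -3.1 -26.6] 29.1 [-5.38  1.41 -0.04]
[-1.32175313 -4.38926226  5.61555415]
34.0167
```

View pics/w7.png

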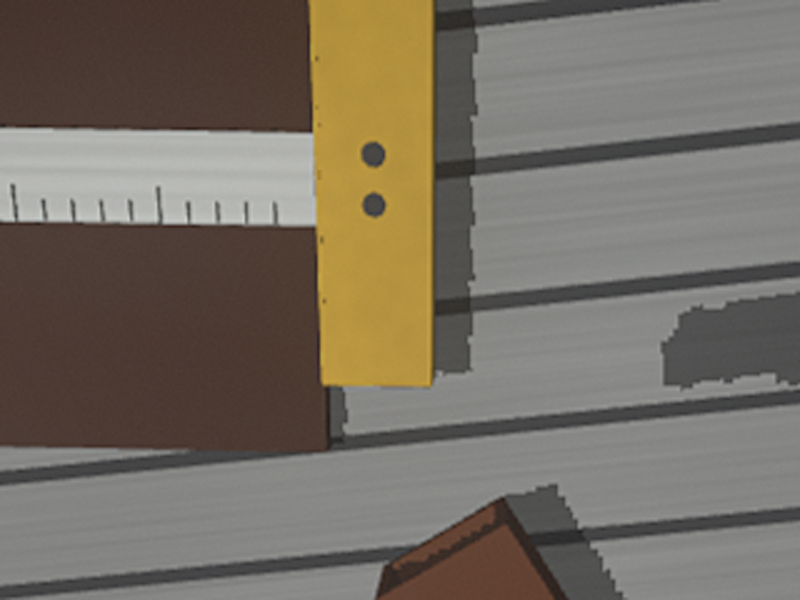

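```bash
python3 - <<'E'
from plan import *
foot=np.array([530.5,185.])
for h in(-6.95,):
    R=rot(h)
    L=lambda s,p,z:np.round(R.T@(onz(s,p,z)[:2]*1e3-foot),2)
    B,W6,W7=load('w2'),load('w6'),load('w7')
    print('w2 line',[L(B,f(k),.01) for k in((312,168),(200,166),(84,164))])
    g=lambda u,v:(200+(u+.5)*.55-.5,190+(v+.5)*.55-.5)
    print('w6 line near edge',[L(W6,g(*k),.01) for k in((570,241),(700,242),(795,243))],'blade top edge',[L(W6,g(*k),.017) for k in((570,259),(700,259),(795,260))])
    k7=lambda u,v:(130+(u+.5)/2.5-.5,(v+.5)/2.5-.5)
    print('w7 blade',[L(W7,k7(*k),.017) for k in((5,222),(160,224.5),(310,227))],'stock l',[L(W7,k7(*k),.024) for k in((311,2),(322,384))],'stock r',[L(W7,k7(*k),.024) for k in((434,2),(432,384))],'plate',L(W7,k7(330,450),.01))
im=load('w7')['image'][60:110,120:270].astype(int); print(im[20:36,5::30].tolist())
w=load('w6')['image'];print([w[315:340,c].sum(1).tolist() for c in(530,585,630)])
E
```

```text
w2 line [array([ 0.03, -0.12]), array([ 0.46, 87.29]), array([  0.85, 177.58])]
w6 line near edge [array([-0.73, 71.11]), array([ -0.55, 104.38]), array([ -0.33, 128.66])] blade top edge [array([-0.56, 67.53]), array([-0.69, 99.42]), array([ -0.49, 122.72])]
w7 blade [array([ -1.89, 107.86]), array([-1.84, 54.  ]), array([-1.81,  1.8 ])] stock l [array([66.86, -2.11]), array([-55.61,  -1.81])] stock r [array([ 67.5 , -41.29]), array([-54.96, -41.24])] plate [-83.4   -1.81]
[[[160, 161, 158], [178, 180, 175], [181, 182, 179], [184, 186, 182], [180, 181, 177]], [[159, 160, 157], [179, 181, 177], [180, 182, 178], [188, 191, 187], [179, 181, 177]], [[156, 158, 154], [180, 181, 177], [181, 183, 179], [191, 192, 189], [181, 183, 179]], [[155, 156, 154], [181, 182, 178], [181, 183, 179], [189, 190, 188], [181, 184, 179]], [[157, 158, 154], [183, 185, 181], [182, 183, 180], [191, 191, 187], [180, 181, 177]], [[137, 138, 135], [187, 189, 185], [186, 188, 184], [192, 194, 189], [182, 182, 178]], [[93, 93, 93], [189, 190, 186], [189, 192, 188], [194, 197, 191], [185, 186, 182]], [[118, 117, 114
[... 356 characters left out ...]
, [73, 55, 47], [70, 50, 40]], [[79, 62, 56], [78, 62, 56], [78, 61, 55], [77, 60, 53], [77, 60, 50]], [[78, 62, 55], [78, 63, 56], [78, 62, 55], [77, 61, 54], [80, 62, 53]], [[80, 64, 56], [77, 62, 54], [76, 59, 53], [79, 62, 56], [79, 61, 51]], [[79, 63, 55], [78, 63, 56], [78, 62, 55], [78, 61, 53], [79, 61, 51]]]
[[186, 180, 189, 184, 180, 184, 177, 173, 303, 370, 362, 349, 295, 253, 259, 276, 268, 479, 609, 597, 606, 618, 616, 476, 191], [190, 192, 192, 190, 191, 194, 183, 191, 288, 354, 357, 338, 276, 264, 265, 279, 269, 471, 595, 581, 593, 593, 587, 582, 580], [189, 190, 190, 188, 195, 188, 184, 153, 367, 595, 531, 307, 298, 291, 296, 286, 261, 458, 578, 563, 572, 576, 572, 571, 563]]
```

Blade is flush within the reading, but its graduated edge sits at the robot-side edge of the line (about 1.3 mm too near the robot; no chalk is visible). I'll nudge it with closed fingers from the near end, then re-seat it from the back.

```bash
cat > push.py <<'E'
from plan import *
R=rot(-6.95);foot=np.array([530.5,185.]);Q=down(np.radians(-96.95))
W=lambda l,z:[*((foot+R@np.array(l,float))/1e3),z]
def push(start,d,step,maxgo,fstop,extra,z=.012):
    """push along local dir d from start; stop at force fstop or 'extra' mm of travel past contact"""
    d=np.array(d,float);start=np.array(start,float)
    r.move_ptp(W(start,.08),Q); r.move_l(W(start,z),feed=.12); r.wait(.1)
    F0=R.T@r.read_state()['ft_force'][:2];c=None;g=0
    while g<maxgo:
        g+=step if c is None else min(step,.5); r.move_l(W(start+d*g,z),feed=.05); s=r.read_state()
        F=-(R.T@s['ft_force'][:2]-F0)@d; p=(R.T@(s['tool_pos'][:2]*1e3-foot))@d
        if c is None and F>1.2: c=p
        if c is not None: print(round(g,1),'p',round(p,2),'F',round(F,1))
        if F>fstop or(c is not None and p-c>extra): break
    e=start+d*(g-12); r.move_l(W(e,z),feed=.1); r.move_l(W(e,.10),feed=.2)
def look(tag,pos=(.44,.15,.26)):
    r.move_ptp(pos,down(np.radians(-96))); r.wait(.2); return snap('wrist',tag)
E
python3 - <<'E'
from push import *
r.close(30)
push((-85,-22),(1,0),1.5,40,14,1.2)
push((15,-70),(0,1),1.5,30,12,9)
look('w8'); print(r.read_state()['clock'])
im=load('w8')['image'];cv2.imwrite('pics/w8.png',cv2.resize(im[0:240,100:420],(800,600),interpolation=cv2.INTER_CUBIC)[...,::-1])
E
```

```text
19.5 p -66.14 F 1.2
20.0 p -65.65 F 4.0
20.5 p -64.18 F 2.7
18.0 p -54.11 F 4.5
18.5 p -54.07 F 6.1
19.0 p -54.05 F 7.9
19.5 p -54.02 F 8.2
20.0 p -53.96 F 9.0
20.5 p -53.98 F 9.3
21.0 p -53.91 F 9.5
21.5 p -53.88 F 11.8
22.0 p -53.88 F 12.2
48.9833
```

View pics/w8.png

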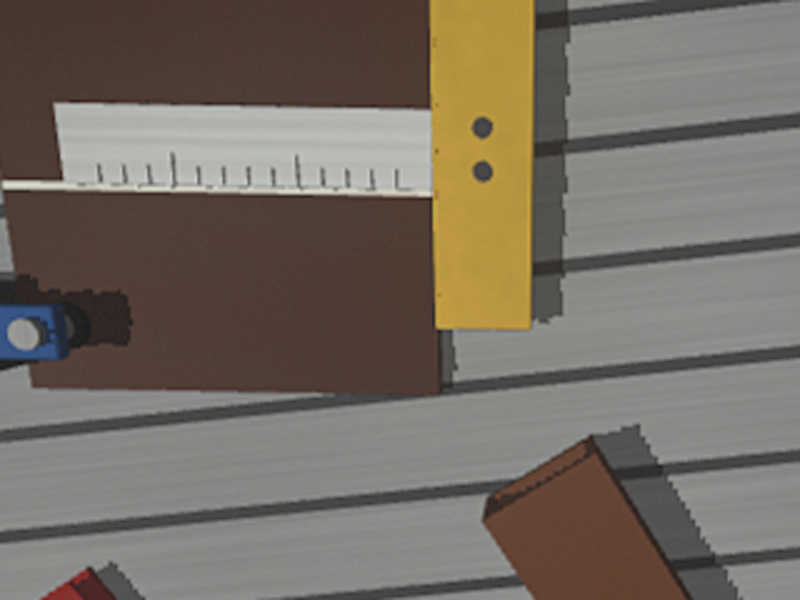

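```bash
python3 - <<'E'
from push import *
s=load('w8');im=s['image']
for c in(104,110,118,135,152,190,230,250,268): print(c,[tuple(v) for v in im[70:81,c,::2].tolist()])
for c in(240,):print([im[v,268:282].sum(1).tolist() for v in(10,60,100,125,140,150)])
R_,t_=cam(s);print('cam',R.T@((-R_.T@t_)[:2]*1e3-foot),(-R_.T@t_)[2])
E
```

```text
104 [(75, 51), (64, 38), (160, 149), (211, 198), (210, 198), (162, 151), (62, 37), (73, 49), (77, 51), (79, 55), (78, 53)]
110 [(76, 53), (63, 39), (161, 150), (211, 199), (212, 200), (161, 150), (61, 36), (75, 51), (78, 54), (79, 55), (79, 55)]
118 [(76, 54), (66, 42), (131, 117), (195, 180), (213, 201), (169, 156), (82, 60), (73, 48), (77, 54), (79, 56), (79, 56)]
135 [(182, 181), (183, 182), (179, 178), (170, 165), (193, 179), (184, 169), (111, 91), (72, 47), (80, 56), (79, 55), (80, 56)]
152 [(188, 185), (191, 189), (186, 184), (170, 166), (187, 176), (198, 183), (137, 121), (68, 42), (79, 55), (80, 55), (82, 58)]
190 [(157, 155), (158, 157), (155, 153), (162, 161), (168, 162), (194, 180), (185, 169), (110, 90), (72, 49), (78, 54), (80, 56)]
230 [(177, 175), (173, 170), (171, 168), (170, 170), (157, 157), (184, 173), (216, 199), (174, 157), (85, 61), (73, 48), (76, 52)]
250 [(189, 187), (183, 181), (178, 176), (181, 179), (175, 174), (159, 153), (187, 172), (188, 170), (112, 90), (70, 43), (79, 52)]
268 [(184, 180), (181, 180), (185, 183), (188, 186), (183, 180), (186, 179), (202, 187), (217, 199), (166, 151), (64, 34), (77, 48)]
[[179, 178, 169, 195, 363, 403, 393, 393, 389, 392, 394, 394, 392, 392], [545, 544, 552, 562, 473, 419, 272, 349, 411, 405, 410, 407, 407, 409], [190, 196, 192, 182, 172, 302, 399, 417, 400, 404, 404, 407, 409, 411], [184, 189, 186, 189, 180, 145, 371, 421, 410, 407, 410, 409, 411, 412], [188, 188, 193, 189, 189, 191, 199, 134, 145, 235, 252, 246, 243, 220], [189, 186, 192, 185, 191, 194, 187, 145, 152, 224, 249, 239, 218, 381]]
cam [-11.38004298 -45.39541082] 0.4006330643243729
```

```bash
python3 - <<'E'
from push import *
s=load('w8');L=lambda p,z:np.round(R.T@(onz(s,p,z)[:2]*1e3-foot),2)
print('stock',[L(k,.024) for k in((271.5,10),(272.6,100),(273.4,125))],'plate',[L(k,.01) for k in((274.6,140),(274.7,150))])
# line heading, in the same picture (near edge), and blade edge
print('line near edge',[L(k,.01) for k in((104,75.2),(152,76.0),(190,76.6),(230,77.3),(250,77.7))],'blade',[L(k,.017) for k in((135,73.1),(152,73.6),(190,74.1),(230,74.7),(250,75.2))])
print(r.read_state()['clock'])
E
```

```text
stock [array([59.69, -1.19]), array([-22.62,  -0.47]), array([-47.61,  -0.76])] plate [array([-65.  ,  -0.08]), array([-7.593e+01,  3.000e-02])]
line near edge [array([ -0.93, 174.94]), array([ -0.97, 125.41]), array([-0.97, 86.16]), array([-1.04, 44.81]), array([-1.12, 24.13])] blade [array([  1.37, 139.25]), array([  1.15, 122.08]), array([ 1.24, 83.59]), array([ 1.28, 43.06]), array([ 1.1 , 22.78])]
48.9833
```

```bash
python3 -c "
from station import r
print(r.job_done())"
```

```text
the job is handed in; nothing more can be done
None
```

The job is handed in at about 49 s of the 72 s limit: the middle-sized offcut lies in the red tray, and the T-square's stock is pressed against the plate. By the last picture, the blade's graduated edge is parallel to the chalk line and about 0.7 mm past its centre, a small error I left because another nudge could have overshot.

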